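Hold in the reset button of an LED light with a ball stylus

TASK

The LED panel light lying face down on the animation desk has lost its settings. Take the double-ended ball stylus out of the wooden tool rack, pass its slim tip through the small round reset hole in the light's back and gently press the recessed button inside right down. Finish while still gripping the stylus and holding the button down, so that I can switch the power on meanwhile; leave the other tools in the rack and everything else on the desk where it is.

Things in the scene. Friction and masses are not known exactly. Their poses are not given: they have to be found in the camera images.
- light: LED light, fixed, lying face down, back up; origin at the centre of its underside, z up. Black frame 160 (x) x 240 (y) mm, 26 mm high; on it a grey hump 100 x 190 mm, flat top 44 mm above the desk, with two knobs at x = +-26, y = -55 mm (to 58 mm above the desk, its tallest), a dark display at x = 18, y = 0 and vent slots at x = 10 to 38, y = 52 mm. Flat steel yoke round it to x = 126, y = +-142 mm.
- reset_hole (a point): centre of the reset hole's mouth, at x = -15, y = 52 mm of the light (beside the vent slots), on the hump's top, 44 mm above the desk. Upright round hole 10 mm across, countersunk to 15 mm at the mouth, thin dark bezel round it; the button's top lies 13 mm down. The four 8 mm wells at the hump's corners (x = +-41, y = +-86 mm) hold steel screws 6 mm down, not buttons.
- reset_button (a joint): travel of the recessed button, in m, 0 = up, 0.004 = pressed right down against its stop (the switch makes beyond 0.0025). White plastic disc 8.4 mm across, spring-loaded: 1.5 N to start it, 5 N at the stop; it springs back when let go.
- rack: wooden tool rack, fixed to the desk, 60 (x) x 250 (y) mm, flat top 60 mm above the desk; origin at the centre of its underside, z up. Four upright holes 11 mm across and 53 mm deep in a row along its y axis at y = -82.5, -27.5, 27.5 and 82.5 mm (x = 0), one tool in each, in any order.
- stylus: double-ended ball stylus, 137 mm, about 40 g, upright in a rack hole; origin at the end of its lower tip (10 mm above the desk), z along it. From the tip: steel ball 6 mm across, steel shaft 5 mm across up to 50 mm, wooden handle 14.4 mm across from 50 to 118 mm (its shoulder rests on the rack), thin neck, 11 mm steel ball on top: the tallest tool and the only one with a ball on top.
- stylus_tip (a point): very end of the stylus's lower (6 mm) ball; same as the stylus's origin.
- stylus_grip (a point): point on the stylus's axis in its wooden handle, 96 mm above the tip (106 mm above the desk in the rack), 41 mm below the stylus's top: a good place to grip from above.
- blade_tool: another tool in the rack: wooden handle 14 mm across with a flat wooden blade on top, to 132 mm above the desk. Stays in the rack. Origin at its foot's level, 10 mm above the desk.
- loop_tool: another tool in the rack: wooden handle 14 mm across with a steel wire loop on top, to 136 mm above the desk. Stays in the rack. Origin at its foot's level.
- brush: another tool in the rack: wooden handle 14 mm across with a metal ferrule and dark pointed bristles on top, to 137 mm above the desk. Stays in the rack. Origin at its foot's level.
- short_tube: cardboard core, 42 mm across, 60 mm tall, standing between the light and the rack; origin at the centre of its underside. Leave alone.
- tall_tube: cardboard core, 44 mm across, 210 mm tall, standing towards the far edge; origin at the centre of its underside. Leave alone.
- tape_roll: roll of black tape, 104 mm across, 48 mm high, lying flat towards the far edge; origin at the centre of its underside. Leave alone.
- lens: black camera lens, 72 mm across, 80 mm tall, standing on its mount near the robot; origin at the centre of its underside. Leave alone.
- mouse: black computer mouse, 100 x 58 x 32 mm, to the left; origin at the centre of its underside. Leave alone.

How it is judged:
By the outcome, as a careful person would: the job done as asked, in the order asked, and still so for the second after the job is handed in, while the arm keeps its last pose, push and grip.
It also fails if it takes over 40 s, if anything falls off the work surface, if the arm or the gripper's body presses on something with over 40 N, if the wrist force passes 120 N, or if a joint passes its speed limit or range.

ROBOT

A 6-joint arm with a two-finger parallel gripper is mounted at the origin on the work surface. World frame = base frame: x ahead of the robot, y to its left, z up, the work surface at z = 0. Lengths are in m, angles in degrees, forces in N, time in s.
With the tool pointing down it reaches from about 0.425 to 0.925 m from the base axis. Payload 12.5 kg.
Tool frame: the origin (TCP) lies at the very end of the fingers, on their centre line; the grasp point (between the pads) lies 19 mm behind it; z points along the fingers, y is the direction in which the jaws open and shut (so a half turn about z gives the same grasp; the last joint's range is limited). The gripper opens to 85 mm and grips with 20 to 120 N. Pads are 22 mm wide; open, the fingers measure 114 mm over their backs; the gripper's body (76 mm by 85 mm) begins 54 mm behind the grasp point. The pads swing forward as they close: fully open they stand 13 mm farther back than shut.
Start: joints at [68.778, 28.126, 89.318, -0, 62.55, -6.05], TCP at [0.164, 0.603, 0.231] pointing down, gripper open.
Joint ranges: [-177.58, 177.58], [-47.91, 125.51], [2.72, 160], [-65.01, 245.01], [3.68, 167.84], [-153.87, 153.87]. Speed limits (degrees/s): [127.2, 127.2, 159.86, 180, 180, 180].

INTERFACE

Orientations are given as [roll, pitch, yaw] about the fixed x, y, z axes, in that order (R = Rz(yaw) Ry(pitch) Rx(roll)).
In Python, from rig import * gives the robot as it stands. Calls block until the motion is done:
- movep(position, orientation): joint-space move of the TCP to a pose.
- line_to(position, orientation=None, feed=0.15, force_limit=None): straight line of the TCP; orientation=None keeps the orientation; feed is the mean speed in m/s. With force_limit (N) it stops when the force on the tool has changed by that much, and returns True; else False.
- movej(angles): joint-space move.
- let_go() and close(squeeze=None): open the fingers fully, or close them until they stop; squeeze is the grip in N (None keeps the last).
- dwell(seconds).
- solve_ik(position, orientation): joint angles nearest the present ones, or None.
- get_image(name): name is "scene" or "top"; returns the picture (400x640x3 uint8, blue, green, red); there is no depth.
- calibration(name): a dict with "camera_matrix" (3x3 intrinsics, pixels), "xyz" and "attitude" of the camera in the world. Camera axes: x right, y up, looking along -z (the intrinsics and any distortion apply to the point x, -y, -z); pixel columns grow to the right and rows downward; lengths in m; the calibration is good to about 2 mm. A picture is of the moment at which its call begins. calibration takes no time and is no camera call.
A pose or a line that the arm cannot do raises MotionError and nothing moves.
- hand_in(): hands the job in, once; it reports no verdict.
Readings, each from a call of its own:
- read_time_s(): time.
- read_joint_pos(): joint angles.
- read_joint_vel(): joint speeds.
- read_joint_torque(): joint torques, N m.
- read_ee_pos(): TCP position.
- read_tcp_rot(): TCP orientation.
- read_wrist_force(): force on the tool from outside, world axes, zero at the start.
- read_moment(): the same for the moment, N m.
- read_gripper_width(): finger opening in m.
Only numpy, scipy, OpenCV 4.12 (cv2) and the standard library are available. Lean on these libraries where they do the work, as an engineer would, in place of code of your own. Each camera call takes 0.05 s, during which the arm holds its last target.

## Working session

There is one attempt and no reset: what is moved stays moved. The work goes in short steps, each a Python script; the robot and the scene stay as the last script left them, time stands still between calls to the robot, and variables do not carry over. Pictures are saved under pics/ and viewed, and the job is handed in when it is done.

```bash
ls; mkdir -p pics; python3 - <<'E'
from rig import *
import cv2
for n in("scene","top"):
    cv2.imwrite(f"pics/{n}0.png",get_image(n)); print(n,calibration(n))
print(read_time_s())
E
```

```text
pics
scene {'camera_matrix': array([[405.74848516,   0.        , 323.06850185],
       [  0.        , 405.74848516, 199.47477026],
       [  0.        ,   0.        ,   1.        ]]), 'xyz': array([1.21045277, 0.3744205 , 0.79487826]), 'attitude': array([ 43.70505297,   0.24452508, 112.82807525])}
top {'camera_matrix': array([[422.80012059,   0.        , 319.77401043],
       [  0.        , 422.80012059, 203.96235291],
       [  0.        ,   0.        ,   1.        ]]), 'xyz': array([0.35192413, 0.09091654, 1.31312433]), 'attitude': array([ 10.46938893,   0.58808802, -91.46409018])}
0.1
```

View pics/scene0.png

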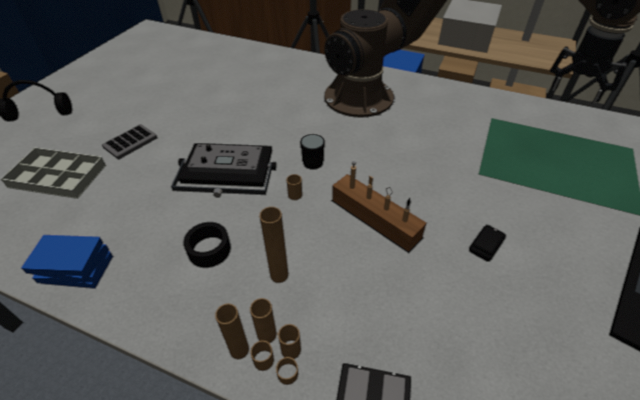

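View pics/top0.png

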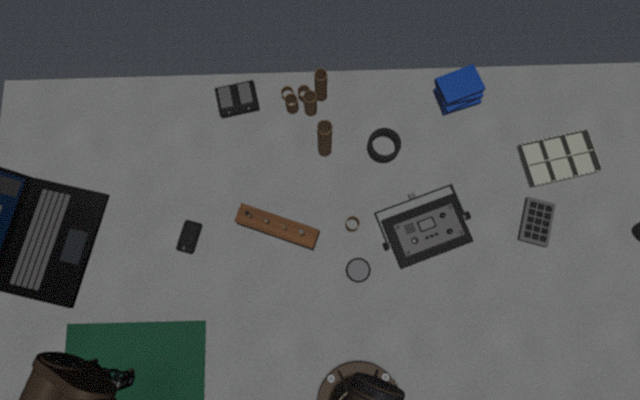

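The scene view shows the light at about (225,168) and the rack at (378,210). In the top view they are at (425,225) and (277,226). I'll enlarge both.

```bash
python3 - <<'E'
import cv2,numpy as np
t=cv2.imread("pics/top0.png");s=cv2.imread("pics/scene0.png")
def c(i,x,y,w,h,k,n):
    cv2.imwrite("pics/"+n,cv2.convertScaleAbs(cv2.resize(i[y:y+h,x:x+w],None,fx=k,fy=k,interpolation=cv2.INTER_CUBIC),alpha=1.6))
c(t,370,180,105,95,7,"tl.png");c(t,230,195,95,60,8,"tr.png")
c(s,165,130,120,75,6,"sl.png");c(s,325,150,105,105,5.5,"sr.png")
E
```

```text
(no output)
```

View pics/tl.png

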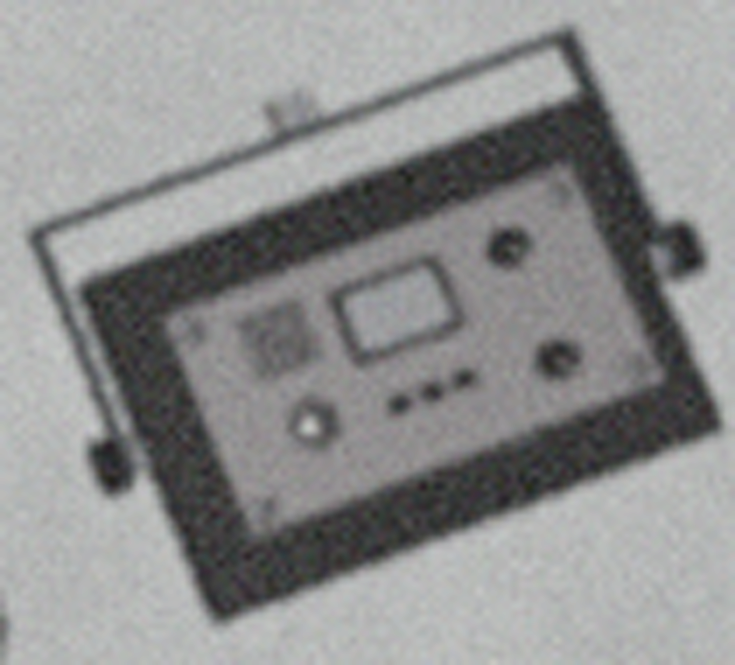

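View pics/tr.png

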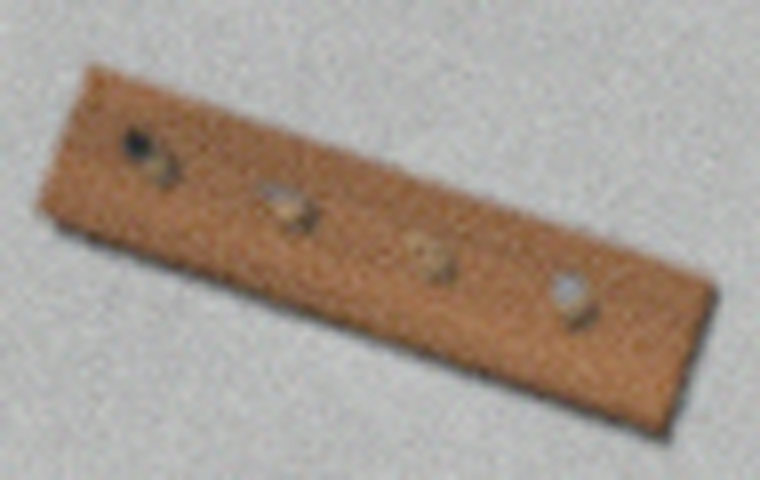

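View pics/sl.png

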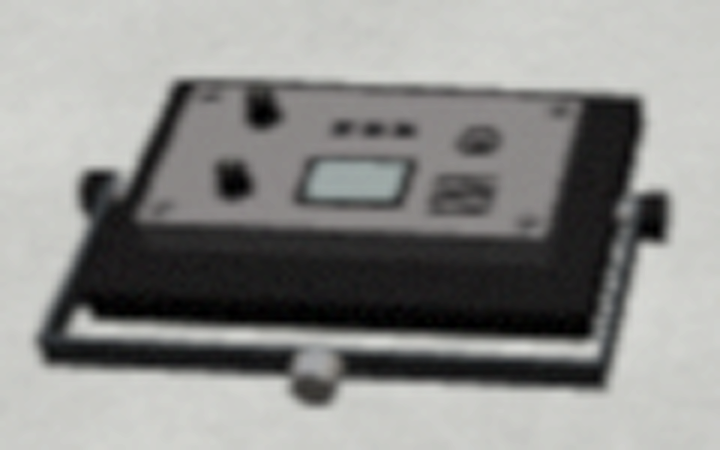

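View pics/sr.png

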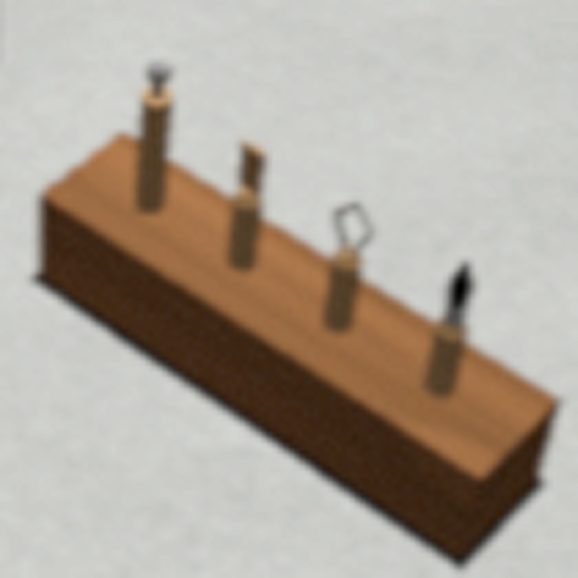

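```bash
cat > h.py <<'E'
import cv2,numpy as np
from scipy.spatial.transform import Rotation as R
from rig import *
def cam(n):
    c=calibration(n); return c["camera_matrix"],np.array(c["xyz"]),R.from_euler("xyz",c["attitude"],degrees=True).as_matrix()
def rays(n,uv):
    K,o,A=cam(n); uv=np.atleast_2d(np.float64(uv))
    p=cv2.convertPointsToHomogeneous(uv)[:,0]@np.linalg.inv(K).T
    return o,(p*[1,-1,-1])@A.T
def plane(n,uv,z):
    o,d=rays(n,uv); return o+d*((z-o[2])/d[:,2:])
def proj(n,P):
    K,o,A=cam(n); c=((np.atleast_2d(P)-o)@A)*[1,-1,-1]; c=c@K.T; return c[:,:2]/c[:,2:]
def tri(uvs):
    M=0;b=0
    for n,uv in uvs:
        o,d=rays(n,uv); d=d[0]/np.linalg.norm(d); Q=np.eye(3)-np.outer(d,d); M=M+Q;b=b+Q@o
    return np.linalg.solve(M,b)
E
python3 - <<'E'
from h import *
im={n:cv2.imread(f"pics/{n}0.png") for n in("top","scene")}
for n,(x,y,w,h),hh,rr in(("top",(370,180,105,95),(415,240.3),(230,195,95,60)),("scene",(165,130,120,75),(244.7,153.3),(325,150,105,105))):
    print(n)
    k=8
    c=cv2.GaussianBlur(cv2.resize(im[n][y:y+h,x:x+w],None,fx=k,fy=k,interpolation=cv2.INTER_CUBIC),(0,0),4)
    g=cv2.cvtColor(c,cv2.COLOR_BGR2GRAY)
    # hump: pixels reachable from near hole
    t,b=cv2.threshold(g,0,255,cv2.THRESH_BINARY+cv2.THRESH_OTSU)
    print("thr",t)
    _,lab=cv2.connectedComponents(b)
    seed=(int((hh[0]-x)*k)-int(6*k if n=="top" else -5*k),int((hh[1]-y)*k)+(4*k if n=="top" else 0))
    m=(lab==lab[seed[1],seed[0]]).astype(np.uint8)
    ct=max(cv2.findContours(m,cv2.RETR_EXTERNAL,cv2.CHAIN_APPROX_NONE)[0],key=cv2.contourArea)[:,0]
    full=(ct+.5)/k-.5+[x,y]
    P=plane(n,full,.044)
    print("hump",cv2.minAreaRect((P[:,:2]*1000).astype(np.float32)))
    print("hole plane",plane(n,[hh],.044)*1000)
    x,y,w,h=rr
    c=cv2.GaussianBlur(cv2.resize(im[n][y:y+h,x:x+w],None,fx=k,fy=k,interpolation=cv2.INTER_CUBIC),(0,0),4)
    hsv=cv2.cvtColor(c,cv2.COLOR_BGR2HSV)
    m=((hsv[...,1]>90)&(hsv[...,2]>(80 if n=="scene" else 60))).astype(np.uint8)
    if n=="top":
        ct=max(cv2.findContours(m,cv2.RETR_EXTERNAL,cv2.CHAIN_APPROX_NONE)[0],key=cv2.contourArea)[:,0]
        P=plane(n,(ct+.5)/k-.5+[x,y],.06)
        print("rack",cv2.minAreaRect((P[:,:2]*1000).astype(np.float32)))
print("hole tri",tri([("top",(415,240.3)),("scene",(244.7,153.3))])*1000)
b=[("top",(301,231.2)),("scene",(353.7,163.4))]
print("ball tri",tri(b)*1000,[plane(n,p,.1415)*1000 for n,p in b])
E
```

```text
top
thr 77.0
hump ((499.66357421875, -227.259033203125), (98.3839111328125, 188.12155151367188), 18.829553604125977)
hole plane [[ 468.12415636 -184.62091821   44.        ]]
rack ((521.0137329101562, 229.385986328125), (248.8000946044922, 59.694828033447266), 69.3560562133789)
scene
thr 74.0
hump ((533.6350708007812, -231.27232360839844), (314.6225891113281, 390.5683898925781), 22.600021362304688)
hole plane [[ 467.50407802 -186.3428075    44.        ]]
hole tri [ 468.3159229  -184.98791386   44.94688467]
ball tri [493.33727272 151.22121204 139.78108579] [array([[492.95658701, 151.67162623, 141.5       ]]), array([[495.40064557, 151.2714563 , 141.5       ]])]
```

```bash
python3 - <<'E'
from h import *
print(read_tcp_rot(),read_joint_pos())
for yaw in(69.4,-110.6):
    print(yaw,[None if (q:=solve_ik(p,[180,0,yaw])) is None else np.round(q,1) for p in([.4927,.1518,.24],[.4927,.1518,.087],[.468,-.184,.24],[.468,-.184,.104])])
E
```

```text
[-1.79941859e+02 -5.43651312e-03  1.64829174e+02] [ 6.87778578e+01  2.81606146e+01  8.93477752e+01 -8.14701858e-04
  6.25500006e+01 -6.05094351e+00]
69.4 [array([  9.8,  18.7, 103.8,  -0. ,  57.5,  30.4]), array([  9.8,  31.1, 112.7,  -0. ,  36.2,  30.4]), array([-29. ,  17.6, 105.5,  -0. ,  56.9,  -8.4]), array([-29. ,  28.7, 113.7,  -0. ,  37.6,  -8.4])]
-110.6 [array([   9.8,   18.7,  103.8,    0. ,   57.5, -149.6]), array([   9.8,   31.1,  112.7,   -0. ,   36.2, -149.6]), None, None]
```

```bash
python3 - <<'E'
from h import *
movep([.4927,.1518,.25],[180,0,69.4]); print(read_time_s())
line_to([.4927,.1518,.087],feed=.1,force_limit=8)
print(read_time_s(),read_ee_pos(),read_wrist_force())
cv2.imwrite("pics/s1.png",get_image("scene"));cv2.imwrite("pics/t1.png",get_image("top"))
s=cv2.imread("pics/s1.png")[90:270,310:470];cv2.imwrite("pics/s1c.png",cv2.resize(s,None,fx=3.3,fy=3.3,interpolation=cv2.INTER_CUBIC))
E
```

```text
2.1167
3.9 [0.49290095 0.15184287 0.0874239 ] [-0.41903151  0.03785146  0.22641244]
```

View pics/s1c.png

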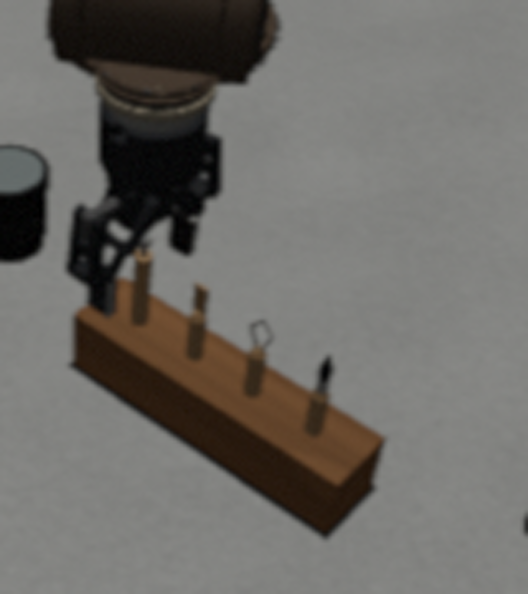

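The fingers straddle the stylus, whose handle is at crop (143,285). Nothing is touched, so I'll close and lift.

```bash
python3 - <<'E'
from h import *
close(60); print(read_gripper_width(),read_wrist_force(),read_time_s())
line_to([.4927,.1518,.22],feed=.1)
print(read_gripper_width(),read_wrist_force(),read_time_s())
movep([.4685,-.1838,.22],[180,0,69.4])
line_to([.4685,-.1838,.141],feed=.1,force_limit=6)
print(read_ee_pos(),read_wrist_force(),read_time_s())
for n in("scene","top"):cv2.imwrite(f"pics/{n}2.png",get_image(n))
s=cv2.imread("pics/scene2.png")[60:200,165:305];cv2.imwrite("pics/s2c.png",cv2.convertScaleAbs(cv2.resize(s,None,fx=4.2,fy=4.2,interpolation=cv2.INTER_CUBIC),alpha=1.6))
s=cv2.imread("pics/top2.png")[180:280,360:480];cv2.imwrite("pics/t2c.png",cv2.convertScaleAbs(cv2.resize(s,None,fx=5,fy=5,interpolation=cv2.INTER_CUBIC),alpha=1.6))
E
```

```text
0.012729770416644711 [ 0.52371892 -0.02099859  0.17730415] 4.6583
0.012876133556774158 [ 0.4816559   0.0766766  -0.55314765] 6.1417
[ 0.46876048 -0.18381524  0.14143403] [ 0.05218716  0.65344106 -0.07792372] 8.3583
```

View pics/s2c.png

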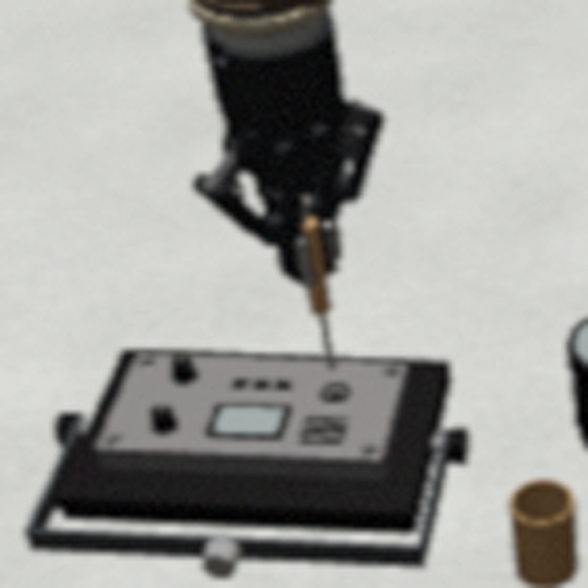

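View pics/t2c.png

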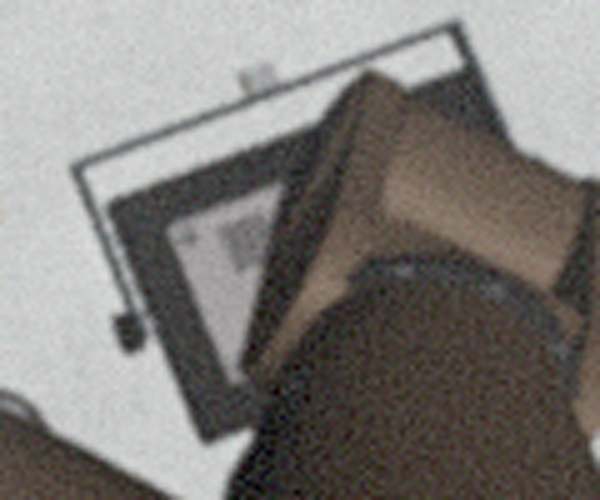

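```bash
python3 - <<'E'
from h import *
e=np.array([.46876,-.18382,.14143])
for dz in(0,50,118): print(dz,(proj("scene",e+[0,0,-.077+dz/1000])-[165,60])*4.2+1.6)
print((proj("scene",[.4683,-.1840,.044])-[165,60])*4.2+1.6)
s=cv2.imread("pics/scene2.png")[105:165,220:265];cv2.imwrite("pics/s2d.png",cv2.convertScaleAbs(cv2.resize(s,None,fx=10,fy=10,interpolation=cv2.INTER_CUBIC),alpha=1.6))
for dz in(0,50): print(dz,(proj("scene",e+[0,0,-.077+dz/1000])-[220,105])*10+4.5)
E
```

```text
0 [[334.28446734 372.09544964]]
50 [[323.21743346 312.29208755]]
118 [[306.9611969  224.44762887]]
[[338.72293434 394.99794222]]
0 [[246.60587463 436.63202295]]
50 [[220.25579394 294.24306559]]
```

View pics/s2d.png

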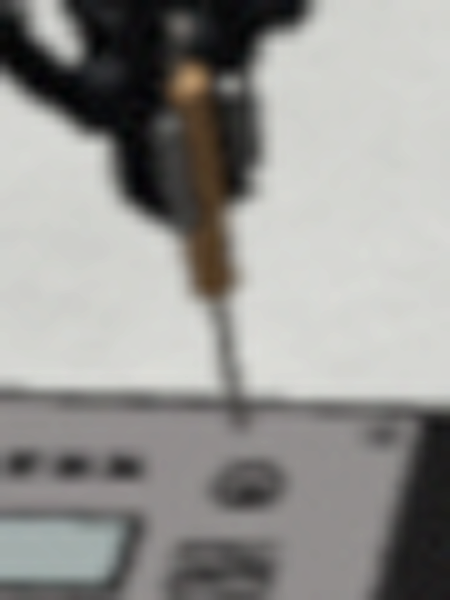

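The tip is at crop (241,428) and the bezel centre at (249,484). Both are off their predictions by about the same -0.7 px, so the relative aim is good to about 0.6 mm. I'll lower into the hole with a light force limit.

```bash
python3 - <<'E'
from h import *
line_to([.4681,-.1843,.128],feed=.05,force_limit=3)
f=read_wrist_force();print(f)
r=line_to([.4681,-.1843,.1105],feed=.02,force_limit=2)
print(r,read_ee_pos(),read_wrist_force(),read_moment(),read_time_s())
cv2.imwrite("pics/scene3.png",get_image("scene"))
s=cv2.imread("pics/scene3.png")[105:165,220:265];cv2.imwrite("pics/s3d.png",cv2.convertScaleAbs(cv2.resize(s,None,fx=10,fy=10,interpolation=cv2.INTER_CUBIC),alpha=1.6))
E
```

```text
[-0.15010026  0.14910015 -0.32146375]
False [ 0.46813458 -0.18431154  0.11057422] [-0.46833032  0.1448158   0.45934495] [0.02186711 0.00491637 0.01313679] 9.8917
```

View pics/s3d.png

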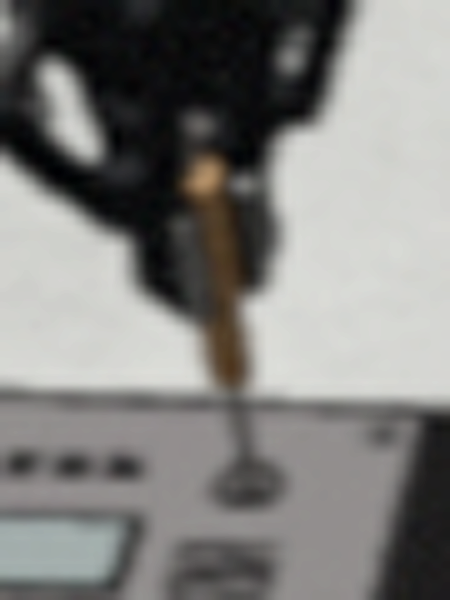

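No contact so far: the tip should be about 10 mm inside the hole. The handle's lower end moved from row 298 to 388, as expected, so nothing has slipped. Now pressing in small steps.

```bash
python3 - <<'E'
from h import *
b=read_wrist_force()
z=.1105
while z>.0975:
    z-=.001
    line_to([.4681,-.1843,z],feed=.01,force_limit=12)
    dwell(.1)
    f=read_wrist_force()
    print(round(z,4),np.round(read_ee_pos(),5),np.round(f,2),read_time_s())
    if f[2]>9: break
E
```

```text
0.1095 [ 0.4681  -0.18429  0.10951] [-0.23  0.09  0.19] 10.2917
0.1085 [ 0.46808 -0.18431  0.1085 ] [ 0.53  0.5  -0.85] 10.6417
0.1075 [ 0.46816 -0.18434  0.10754] [0.66 0.26 0.63] 10.9917
0.1065 [ 0.46815 -0.18434  0.10653] [0.08 0.1  1.53] 11.3417
0.1055 [ 0.46817 -0.18434  0.10556] [ 0.56 -0.31  2.55] 11.6917
0.1045 [ 0.46814 -0.18433  0.10454] [0.85 0.5  3.34] 12.0417
0.1035 [ 0.46816 -0.18433  0.10353] [ 0.25 -0.97  4.23] 12.3917
0.1025 [ 0.46824 -0.18438  0.10289] [-0.13 -0.7  10.91] 12.7417
```

Contact began near z = 0.1075. The spring force rose to 4.2 N over 4 mm, then stiffened sharply, so the button is at its stop. I'll ease off slightly and check that it holds.

```bash
python3 - <<'E'
from h import *
line_to([.4681,-.1843,.1027],feed=.01)
for _ in range(4):
    dwell(.3); print(np.round(read_ee_pos(),5),np.round(read_wrist_force(),2),read_gripper_width(),read_time_s())
cv2.imwrite("pics/scene4.png",get_image("scene"))
s=cv2.imread("pics/scene4.png");cv2.imwrite("pics/s4.png",cv2.convertScaleAbs(s,alpha=1.6))
s=s[105:165,220:265];cv2.imwrite("pics/s4d.png",cv2.convertScaleAbs(cv2.resize(s,None,fx=10,fy=10,interpolation=cv2.INTER_CUBIC),alpha=1.6))
E
```

```text
[ 0.46822 -0.18436  0.10298] [-0.23  0.29  8.39] 0.012951583032000965 13.2917
[ 0.46821 -0.18434  0.10298] [0.44 1.07 8.7 ] 0.012618251234504836 13.5917
[ 0.4682  -0.18436  0.10296] [-0.65  0.09  8.82] 0.013203803483152452 13.8917
[ 0.46821 -0.18436  0.10299] [-0.53  0.88  7.65] 0.012938611711788726 14.1917
```

View pics/s4d.png

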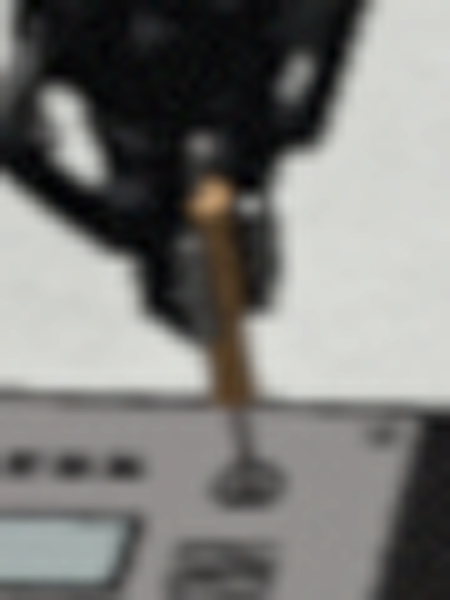

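View pics/s4.png

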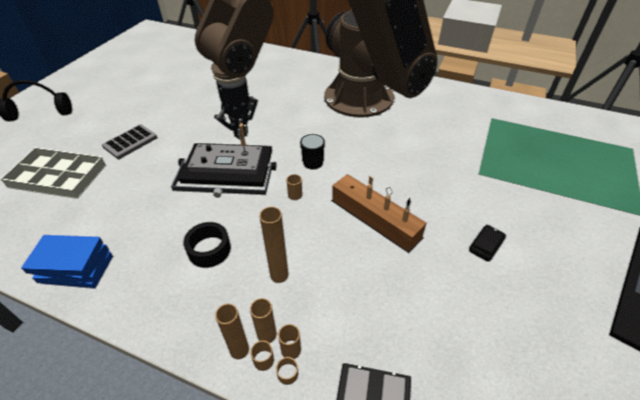

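The stylus enters the hole at crop (248,470), and the other three tools and the tubes are where they were. The force holds steady at about 8.4 N, above the 5 N needed at the stop, so I'm handing in.

```bash
python3 - <<'E'
from h import *
hand_in(); print(read_time_s())
E
```

```text
the job is handed in; nothing more can be done
the job is handed in; nothing more can be done
```

The stylus is out of the rack, its slim tip is through the reset hole, and it is holding the button down. I handed the job in at about 14 s, with the stylus still gripped.

- **Button:** the tip met it within about 1 mm of the expected height. The force then rose like the spring over about 4 mm and stiffened sharply at the stop. It briefly reached about 11 N, so I eased it to a steady 7.7–8.8 N, above the 5 N needed at the stop. The button's travel can't be read directly, so "fully pressed" comes from force and depth.
- **Grip:** the finger opening stayed at about 12.9 mm, with no sign of the stylus slipping. In the last picture the handle's lower end sat slightly higher than I expected (row 400 instead of about 408, on a rough estimate). The force readings did not suggest a problem.
- **Everything else:** the last scene picture shows the other three tools still in the rack and the other objects where they were.
- **Limits of the checks:** the arm blocked the top camera over the light, so the final aim was checked with the scene camera only. In the first pictures, two estimates of the hole's position differed by about 2 mm, so I aimed by comparing the tip with the hole in one picture. No sideways force over about 1 N appeared while pressing.

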